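Left-hand clamp on a tube shaker: feel, loosen, take the block out

TASK

The two tube shakers look alike, but the one that spins backwards has a left-hand thread on its clamp screw, and nothing shows which one it is: feel it out by trying the T-handles gently both ways, without forcing a tight one (its rubber-mounted post must not be wrung round). Unscrew the left-hand clamp until its toe has swung well clear, lift that shaker's tube block out by its ridge and lower it gently flat into the steel tray; leave the other shaker clamped tight as you found it, its block in place, and everything else where it stands.

Things in the scene. Friction and masses are not known exactly. Their poses are not given: they have to be found in the camera images.
- shaker_p: white tube shaker, 140 (x) x 210 (y) x 50 mm high, fixed; origin: centre of its underside. The block sits in a shallow nest (rails 6 mm high, 2 mm play all round) centred at own y = -35 mm on its top (z = 50 mm), the clamp post stands at y = +60 mm. The two shakers differ only in the thread hand of the screw (one left, one right).
- screw_p (a joint): turn of the clamp screw against its post, rad, anticlockwise from above positive; 0 = tight. A right-hand screw can go only to +1.4 (loose end stop), a left-hand one only to -1.4. The thread drags with about 0.15 N m where it turns; in the tight direction it is blocked. The handle rises 2.5 mm per rad of loosening; the toe is clear of the block from 1.0 rad.
- post_p (a joint): twist of shaker_p's rubber-bushed clamp post, rad, anticlockwise positive; 0 at rest. It carries the screw and gives like a spring, 3 N m per rad: dragging the thread round twists it about 0.05, pushing on a tight screw twists it as far as the handle is turned. Beyond 0.2 rad (0.6 N m) it is wrung.
- block_p: loose aluminium tube block of shaker_p, 70 (x) x 80 (y) x 35 mm, about 0.45 kg, with four tube caps 7 mm high along its -y edge; origin: centre of its underside
- ridge_p (a point): grip point on the lifting ridge of block_p, 58 mm above the block's underside, over its centre. The ridge is 14 mm thick (x), 40 mm long (y) and stands from 35 to 73 mm above the underside
- tbar_p (a point): grip point of the black T-handle of shaker_p's clamp screw: on its vertical axis, 123 mm above the bench when tight. The handle is an upright slab 14 mm thick (own x), 48 mm long (own y), from 19 mm below to 15 mm above this point. The dark toe under it points to own -y, 13 mm wide, reaching 66 mm out, 86 to 96 mm above the bench, over the block's rim when tight
- shaker_q: white tube shaker, 140 (x) x 210 (y) x 50 mm high, fixed; origin: centre of its underside. The block sits in a shallow nest (rails 6 mm high, 2 mm play all round) centred at own y = -35 mm on its top (z = 50 mm), the clamp post stands at y = +60 mm. The two shakers differ only in the thread hand of the screw (one left, one right).
- screw_q (a joint): turn of the clamp screw against its post, rad, anticlockwise from above positive; 0 = tight. A right-hand screw can go only to +1.4 (loose end stop), a left-hand one only to -1.4. The thread drags with about 0.15 N m where it turns; in the tight direction it is blocked. The handle rises 2.5 mm per rad of loosening; the toe is clear of the block from 1.0 rad.
- post_q (a joint): twist of shaker_q's rubber-bushed clamp post, rad, anticlockwise positive; 0 at rest. It carries the screw and gives like a spring, 3 N m per rad: dragging the thread round twists it about 0.05, pushing on a tight screw twists it as far as the handle is turned. Beyond 0.2 rad (0.6 N m) it is wrung.
- block_q: loose aluminium tube block of shaker_q, 70 (x) x 80 (y) x 35 mm, about 0.45 kg, with four tube caps 7 mm high along its -y edge; origin: centre of its underside
- ridge_q (a point): grip point on the lifting ridge of block_q, 58 mm above the block's underside, over its centre. The ridge is 14 mm thick (x), 40 mm long (y) and stands from 35 to 73 mm above the underside
- tbar_q (a point): grip point of the black T-handle of shaker_q's clamp screw: on its vertical axis, 123 mm above the bench when tight. The handle is an upright slab 14 mm thick (own x), 48 mm long (own y), from 19 mm below to 15 mm above this point. The dark toe under it points to own -y, 13 mm wide, reaching 66 mm out, 86 to 96 mm above the bench, over the block's rim when tight
- tray: open steel tray, 140 x 140 mm outside, 20 mm high, walls 4 mm, fixed; origin: centre of its underside
- tray_in (a point): centre of the tray's inner floor
- plate: clear 96-well plate, 85 x 127 x 14 mm, loose; origin under its centre
- bottle: reagent bottle, 48 mm diameter, 110 mm high, loose; origin under its centre
- tipbox: grey tip box with clear lid, 82 x 122 x 62 mm, loose; origin under its centre
- beaker: glass beaker, 70 mm diameter, 85 mm high, loose; origin under its centre
- jar: white jar with blue cap, 60 mm diameter, 70 mm high, loose; origin under its centre
- pipette: hand pipette lying down, about 225 mm long along its x, 26 mm high, loose; origin on the bench below its middle
Things that resemble listed ones, but are neither listed nor needed, are in the scene too. What is shaped like the block_p but red is not meant.

How it is judged:
On the way, in this order (a step that is already met when the one before it is completed fails the run):
1. the left-hand clamp screw is turned loose (clockwise from above) by more than 1.0 rad (value of joint any of screw_p, screw_q below -1 rad), for 0.2 s.
2. the block of that shaker is lifted more than 40 mm out of its nest (((value of joint screw_p below -1 rad and z of block_p in the frame of shaker_p above 0.09 m) or (value of joint screw_q below -1 rad and z of block_q in the frame of shaker_q above 0.09 m))), for 0.1 s.
At the end, for the whole second after the job is handed in: The left-hand clamp screw is more than 1.0 rad loose; that shaker's block lies flat on the tray's floor (underside within 4 mm of it, within 35 mm of the tray's centre, tilted less than 0.05 rad, at rest); the right-hand screw is within 0.06 rad of tight and its block within 6 mm of where it was (((value of joint screw_p below -1 rad and horizontal distance between block_p and tray_in below 0.035 m and z of block_p in the frame of tray_in below 0.004 m and angle between block_p's own z axis and vertical below 0.05 rad and linear speed of block_p below 0.02 m/s and value of joint screw_q below 0.06 rad and distance of block_q from where it was at the start of the episode below 0.006 m) or (value of joint screw_q below -1 rad and horizontal distance between block_q and tray_in below 0.035 m and z of block_q in the frame of tray_in below 0.004 m and angle between block_q's own z axis and vertical below 0.05 rad and linear speed of block_q below 0.02 m/s and value of joint screw_p below 0.06 rad and distance of block_p from where it was at the start of the episode below 0.006 m))); the robot touches nothing.
It fails at once if a clamp post is wrung by more than 0.2 rad (0.6 N m) ((value of joint post_p above 0.2 rad or value of joint post_p below -0.2 rad) or (value of joint post_q above 0.2 rad or value of joint post_q below -0.2 rad)).
It fails at once if the right-hand clamp is opened (more than 0.5 rad) (value of joint any of screw_p, screw_q above 0.5 rad).
It fails at once if the block is dropped into the tray (it comes down at more than 0.45 m/s within 40 mm of the floor) ((linear speed of block_p above 0.45 m/s and horizontal distance between block_p and tray_in below 0.08 m and z of block_p in the frame of tray_in below 0.04 m) or (linear speed of block_q above 0.45 m/s and horizontal distance between block_q and tray_in below 0.08 m and z of block_q in the frame of tray_in below 0.04 m)).
It fails at once if a bystander is moved by more than 30 mm (distance of any of plate, bottle, tipbox, beaker, jar, pipette from where it was at the start of the episode above 0.03 m).
It also fails if it takes over 69 s, if anything falls off the work surface, if the arm or the gripper's body presses on something with over 40 N, if the wrist force passes 120 N, or if a joint passes its speed limit or range.

ROBOT

A 6-joint arm with a two-finger parallel gripper is mounted at the origin on the work surface. World frame = base frame: x ahead of the robot, y to its left, z up, the work surface at z = 0. Lengths are in m, angles in rad, forces in N, time in s.
With the tool pointing down it reaches from about 0.25 to 0.775 m from the base axis. Payload 4 kg.
Tool frame: the origin (TCP) lies midway between the tips of the shut fingers; the grasp point (between the pads) lies 19 mm behind it (robot.pinch_z is the distance from the TCP to the grasp point, in m); x points along the fingers, y is the direction in which the jaws open and shut, and the axes are right-handed (so a half turn about x gives the same grasp; the last joint's range is limited). The gripper opens to 94 mm and grips with 3 to 60 N. Pads are 16 mm wide; open, the fingers measure 119 mm over their backs; the gripper's body (75 mm by 177 mm) begins 78 mm behind the grasp point.
Start: joints at [-0.103, 0.087, 1.371, -0, 1.684, -0.103], TCP at [0.55, -0, 0.206] pointing down, gripper open.
Joint ranges: [-3.1, 3.1], [-0.76, 2.03], [0.27, 2.55], [-1.08, 4.22], [0.17, 2.65], [-2.57, 2.57]. Speed limits (rad/s): [2.79, 2.79, 3.14, 3.14, 3.14, 3.14].

INTERFACE

Orientations are given as [roll, pitch, yaw] about the fixed x, y, z axes, in that order (R = Rz(yaw) Ry(pitch) Rx(roll)).
In Python, from bench import robot, imaging gives the robot as it stands. The module is installed in compiled form; this text tells all that it offers.
- The arm moves only by the tool drive_tool, never from a script. Its argument "commands" is a list that holds one entry, the list of rows, each a list of 4 numbers: the shift along the tool's x, y, z as a fraction of full scale, then the turn about the tool's x as a fraction of full scale. A call has 1 to 20 rows; each row shifts and turns the commanded pose from where the row before left it, along the tool's axes as they then stand; what a row does not reach is not made up. Full scale, the value 1, is 0.25 m for a shift and 360 degrees for a turn. A row lasts 1/10 s, in which the tool goes at most 50 mm and 8.59 degrees, less where a joint would pass 70% of its speed; a pose out of reach is approached as far as the arm can. A call with a number of a shift or a turn outside -1 to 1 is refused whole. A call with a gripper value outside its range is refused whole. "grip" is the opening, from 0 (shut) to 1 (fully open), set as the call begins (left out, the last holds). The fingers move at their own pace and stop on an object; the grip force is fixed at half the most. Time passes only in rows, so rows that do not move let the fingers close. It gives the time, the measured TCP pose, the force and the opening at its end, in the units of the state.
- robot.get_obs(): the state, without advancing time (a new reading comes with each control period).
- imaging.snapshot(name): name is "scene" or "side" or "wrist"; returns a dict with "pixels" (384x512x3 uint8, red, green, blue), "z_map" (384x512 float32, m along the optical axis (not along the pixel's ray), 0 where there is no reading), "mtx" (3x3 intrinsics, pixels), "extrinsics" (4x4, takes a point from world to camera coordinates). Camera axes: x right, y up, looking along -z (the intrinsics and any distortion apply to the point x, -y, -z); pixel columns grow to the right and rows downward; lengths in m; the calibration is good to about 2 mm. A picture is of the moment at which its call begins.
- robot.close_job(): hands the job in, once; it reports no verdict.
The state is a dict: "time": time; "joint_positions": joint angles; "qvel": joint speeds; "joint_torque": joint torques, N m; "tool_pos": TCP position; "ee_rot": TCP orientation; "wrist_force": force on the tool from outside, world axes, zero at the start; "wrist_torque": the same for the moment, N m; "width": finger opening in m.
Only numpy, scipy, OpenCV 4.12 (cv2) and the standard library are available. Lean on these libraries where they do the work, as an engineer would, in place of code of your own. Each camera call takes 0.05 s, during which the arm holds its last target.

## Working session

There is one attempt and no reset: what is moved stays moved. The work goes in short steps, Python scripts to look and compute and a tool call to move; the robot and the scene stay as the last step left them, time stands still between calls to the robot, and variables do not carry over. Pictures are saved under pics/ and viewed, and the job is handed in when it is done.

Besides the shell and the picture viewer there is one more tool, called in YAML: its name, and indented under it one key for each argument. drive_tool: Moves the arm, as the interface text tells. Shift numbers are shares of 0.25 m and turn numbers shares of 360 degrees, none past 1 either way. Its arguments: {"type":"object","properties":{"commands":{"type":"array","items":{"type":"array","items":{"type":"array","items":{"type":"number","minimum":-1,"maximum":1}}}},"grip":{"type":"number"}},"required":["commands"]}

```bash
mkdir -p pics; cat > h.py <<'E'
import numpy as np, cv2
from bench import robot, imaging
def snap(n,f):
    s=imaging.snapshot(n); cv2.imwrite('pics/'+f,cv2.cvtColor(s['pixels'],cv2.COLOR_RGB2BGR)); np.savez('pics/'+f+'.npz',**s); return s
def world(s,us,vs):
    us=np.asarray(us);vs=np.asarray(vs)
    d=s['z_map'][vs,us]; K=s['mtx']
    x=(us-K[0,2])/K[0,0]*d; y=(vs-K[1,2])/K[1,1]*d
    p=np.stack([x,-y,-d,np.ones_like(d)],-1)
    return (p@np.linalg.inv(s['extrinsics']).T)[...,:3]
def cloud(s):
    v,u=np.mgrid[0:384,0:512]; return world(s,u,v)
E
python3 - <<'E'
from h import *
o=robot.get_obs(); print(o); print(robot.pinch_z)
for n in ['scene','side','wrist']:
    s=snap(n,n+'0.png'); print(n,s['mtx'].tolist(),s['extrinsics'].round(3).tolist())
E
```

```text
{'time': 0.0, 'joint_positions': array([-1.03082501e-01,  8.79312880e-02,  1.37222864e+00, -1.10096598e-05,
        1.68361432e+00, -1.03115380e-01]), 'qvel': array([-0.00170079,  0.00034598, -0.0002081 , -0.00090747,  0.00095061,
       -0.00074212]), 'joint_torque': array([ 1.28542815e-03, -3.40182602e+01, -3.02423716e+01,  7.18220207e-02,
        3.29729996e-02, -1.13141955e-04]), 'tool_pos': array([5.49450572e-01, 5.79870103e-05, 2.04330149e-01]), 'ee_rot': array([-1.66889599,  1.5686147 ,  3.04352464]), 'wrist_force': array([ 0.15119989, -0.67452632, -0.07036292]), 'wrist_torque': array([ 0.02944342,  0.0519337 , -0.03588115]), 'width': 0.0937557441461494}
0.0188
scene [[455.36384850425827, 0.0, 245.9429729805559], [0.0, 455.36384850425827, 195.29165121360356], [0.0, 0.0, 1.0]] [[0.244, 0.97, 0.005, -0.182], [-0.758, 0.188, 0.625, 0.314], [0.605, -0.157, 0.78, -1.719], [0.0, 0.0, 0.0, 1.0]]
side [[489.04124537333604, 0.0, 255.73562265572852], [0.0, 489.04124537333604, 197.5292392061322], [0.0, 0.0, 1.0]] [[0.722, -0.692, 0.011, -0.356], [0.526, 0.559, 0.64, -0.363], [-0.45, -0.456, 0.768, -1.438], [0.0, 0.0, 0.0, 1.0]]
wrist [[297.2530051642367, 0.0, 260.90017265941407], [0.0, 297.2530051642367, 189.86040941369424], [0.0, 0.0, 1.0]] [[1.0, -0.002, -0.001, -0.55], [0.001, 0.971, -0.238, 0.024], [0.002, 0.238, 0.971, -0.389], [0.0, 0.0, 0.0, 1.0]]
```

View pics/scene0.png

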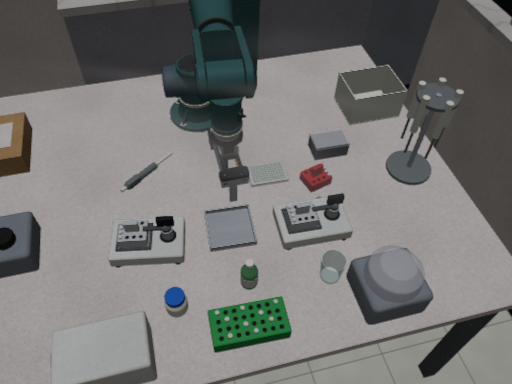

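View pics/side0.png

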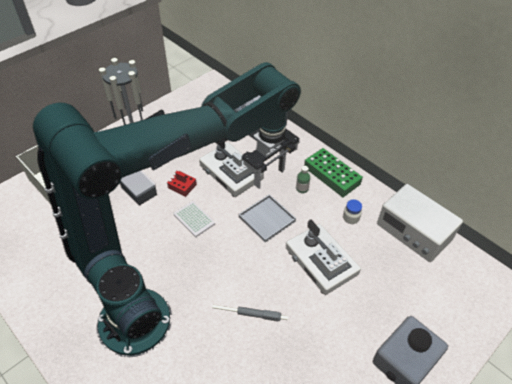

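View pics/wrist0.png

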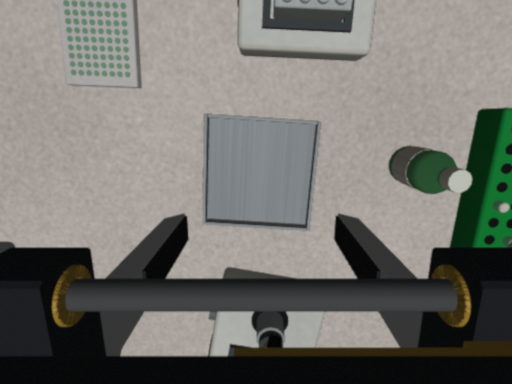

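```bash
cat >> h.py <<'E'
def ortho(ss,x0,x1,y0,y1,res=0.002):
    W=int((y1-y0)/res);H=int((x1-x0)/res)
    hm=np.full((H,W),-1.);im=np.zeros((H,W,3),np.uint8)
    for s in ss:
        P=cloud(s).reshape(-1,3);C=s['pixels'].reshape(-1,3);ok=(s['z_map'].ravel()>0)
        i=((P[:,0]-x0)/res).astype(int);j=((P[:,1]-y0)/res).astype(int)
        ok&=(i>=0)&(i<H)&(j>=0)&(j<W)&(P[:,2]<0.2)
        idx=np.where(ok)[0];idx=idx[np.argsort(P[idx,2])]
        for k in idx:
            if P[k,2]>hm[i[k],j[k]]: hm[i[k],j[k]]=P[k,2];im[i[k],j[k]]=C[k]
    return hm,im
E
python3 - <<'E'
from h import *
ss=[dict(np.load(f'pics/{n}0.png.npz')) for n in ['scene','side']]
hm,im=ortho(ss,0.2,0.85,-0.4,0.55,0.0025)
g=np.clip(hm/0.14*255,0,255).astype(np.uint8)
c=cv2.applyColorMap(g,cv2.COLORMAP_JET);c[hm<-.5]=0
cv2.imwrite('pics/o1.png',cv2.resize(c,None,fx=2,fy=2,interpolation=0))
cv2.imwrite('pics/o2.png',cv2.resize(im[:,:,::-1],None,fx=2,fy=2,interpolation=0))
E
```

```text
(no output)
```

View pics/o1.png

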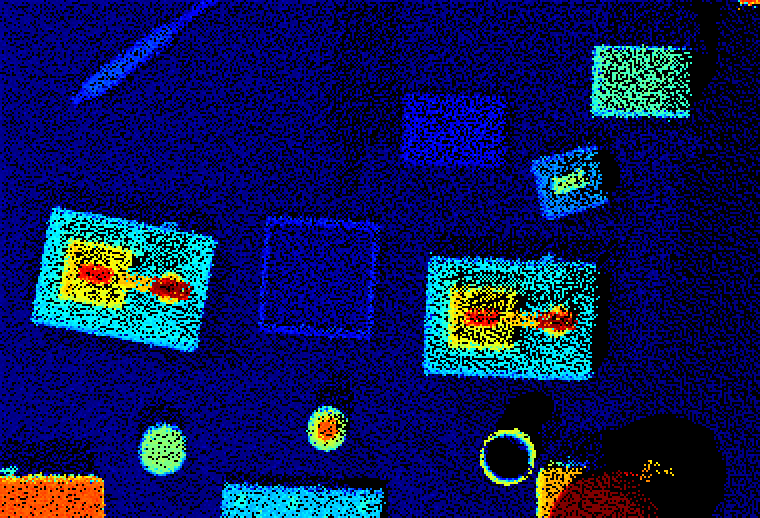

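View pics/o2.png

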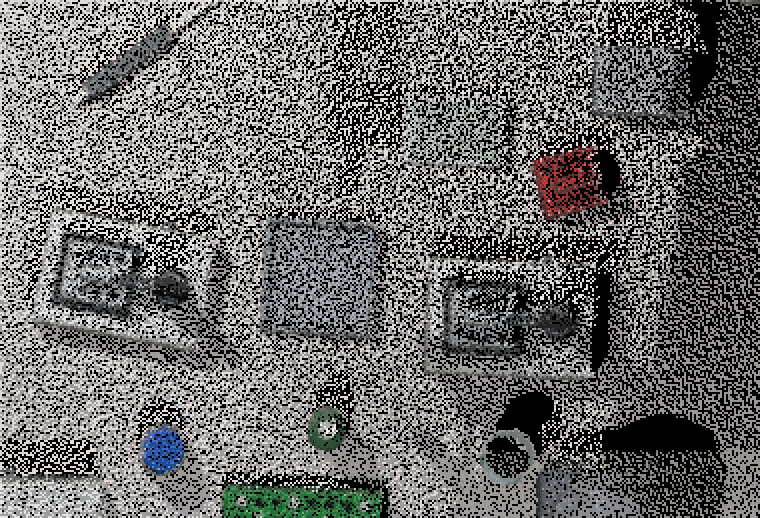

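```bash
python3 - <<'E'
from h import *
ss={n:dict(np.load(f'pics/{n}0.png.npz')) for n in ['scene','side']}
regs={'A':(.44,.65,-.37,-.12),'B':(.5,.69,.11,.365)}
def rect(Q):
    r=cv2.minAreaRect((Q[:,:2]*1000).astype(np.float32)); return np.round(r[0],1),np.round(r[1],1),round(r[2],1),len(Q)
for k,(a,b,c,d) in regs.items():
  for n,s in list(ss.items()):
    P=cloud(s).reshape(-1,3)[s['z_map'].ravel()>0]
    P=P[(P[:,0]>a)&(P[:,0]<b)&(P[:,1]>c)&(P[:,1]<d)]
    t=P[(P[:,2]>.046)&(P[:,2]<.054)]; print(k,n,'top',rect(t),np.median(t[:,2]))
    h=P[(P[:,2]>.1345)&(P[:,2]<.15)]; print('  handle',rect(h),np.median(h[:,2]), h.mean(0)) if len(h)>5 else None
    r=P[(P[:,2]>.1185)&(P[:,2]<.127)]; 
    # ridge: separate from handle
    hc=h.mean(0); r=r[np.hypot(*(r[:,:2]-hc[:2]).T)>.05]; print('  ridge',rect(r),np.median(r[:,2]),r.mean(0))
for n,s in ss.items():
    P=cloud(s).reshape(-1,3)[s['z_map'].ravel()>0]
    P=P[(P[:,0]>.45)&(P[:,0]<.64)&(P[:,1]>-.09)&(P[:,1]<.09)]
    t=P[(P[:,2]>.014)&(P[:,2]<.024)]; print(n,'tray',rect(t)); 
    f=P[P[:,2]<.3]; c=f[(abs(f[:,0]-.547)<.04)&(abs(f[:,1])<.04)]; print(np.median(c[:,2]) if len(c) else 0)
E
```

```text
A scene top (array([ 552.9, -246.3]), array([208.8, 141.3]), 79.7, 1469) 0.04953274288944476
  handle (array([ 563.4, -187.2]), array([46. , 13.5]), 81.8, 65) 0.13712145535894993 [ 0.56345185 -0.18686307  0.13740982]
  ridge (array([ 545.5, -282. ]), array([40.1, 17.4]), 75.8, 69) 0.12192453677985005 [ 0.54516926 -0.28151186  0.12195379]
A side top (array([ 544.4, -244.1]), array([211., 149.]), 79.5, 1073) 0.051103625465838576
  handle (array([ 558.3, -184.3]), array([46. , 15.8]), 83.1, 59) 0.13887010653184495 [ 0.55784309 -0.18516794  0.13932216]
  ridge (array([ 540. , -278.3]), array([40.3, 15.2]), 75.2, 51) 0.12374668303713898 [ 0.53901278 -0.27931967  0.1233246 ]
B scene top (array([602.5, 236.4]), array([209.2, 142.3]), 87.3, 1297) 0.04941530507149383
  handle (array([603.5, 297.6]), array([47.8, 13.9]), 90.0, 56) 0.1369299834863963 [0.60355221 0.29662848 0.13707396]
  ridge (array([599.2, 201.6]), array([39.1, 16.9]), 87.4, 53) 0.12162336150145392 [0.60016995 0.20087717 0.12159755]
B side top (array([592.4, 239.7]), array([214.8, 150.7]), 88.3, 547) 0.05109505815595372
  handle (array([595.3, 284.1]), array([11.8, 20.5]), 27.1, 18) 0.13841306345288695 [0.59660923 0.28289379 0.13858729]
  ridge (array([597. , 207.2]), array([41.1, 16.4]), 85.8, 29) 0.12219173958827145 [0.59461783 0.20569413 0.1229592 ]
scene tray (array([549.2,  -3.1]), array([140. , 144.5]), 86.2, 278)
0.003266717487258264
side tray (array([544.9,   0.6]), array([145. , 145.6]), 86.6, 244)
0.006395412255435717
```

```bash
cat >> h.py <<'E'
from scipy.spatial.transform import Rotation as Ro
def pose():
    o=robot.get_obs(); return o['tool_pos'],Ro.from_euler('xyz',o['ee_rot']).as_matrix(),o
def goto(p,yaw_open=None):
    """print tool-frame shift (mm) and fractions to world TCP p; yaw_open: desired world angle deg of tool y"""
    t,R,o=pose(); d=R.T@(np.asarray(p)-t)
    a=np.degrees(np.arctan2(R[1,1],R[0,1]))
    print('t',o['time'],'tcp',t.round(4),'tooly ang',a.round(2),'| shift frac',(d/.25).round(4))
    if yaw_open is not None:
        dy=(yaw_open-a+180)%360-180; print('world turn ccw deg',dy,'tool x turn frac',-dy/360)
E
python3 - <<'E'
from h import *
t,R,o=pose(); print(R.round(3)); goto([.5585,-.187,.204],180-10.4)
E
```

```text
[[-0.002  1.     0.   ]
 [ 0.     0.    -1.   ]
 [-1.    -0.002 -0.   ]]
t 0.15 tcp [0.5496 0.     0.2046] tooly ang 0.0 | shift frac [0.0022 0.0356 0.7482]
world turn ccw deg 169.59859092560635 tool x turn frac -0.4711071970155732
```

drive_tool:
  commands:
    - [[0, 0.009, 0.1], [0, 0.009, 0.16], [0, 0.009, 0.16], [0, 0.009, 0.16], [0, 0, 0.12], [0, 0, 0.048], [0, 0, 0, 0.0145], [0, 0, 0, 0.0144], [0, 0, 0, 0], [0, 0, 0, 0]]
  grip: 0.6

```text
invalid input at $.commands[0][0]: expected 4 numbers
```

```bash
python3 - <<'E'
from h import *
goto([.5585,-.187,.204],-10.4)
s=snap('wrist','w1.png')
P=cloud(s); m=(s['z_map']>0)&(P[...,2]>.128)&(P[...,2]<.15)&(np.abs(P[...,0]-.56)<.05)&(np.abs(P[...,1]+.187)<.05)
Q=P[m]; r=cv2.minAreaRect((Q[:,:2]*1000).astype(np.float32)); print(r,len(Q),Q.mean(0))
Q=Q[Q[:,2]>.133]; r=cv2.minAreaRect((Q[:,:2]*1000).astype(np.float32)); print(r,len(Q),Q.mean(0))
E
```

```text
t 0.15 tcp [0.5496 0.     0.2046] tooly ang 0.0 | shift frac [0.0022 0.0356 0.7482]
world turn ccw deg -10.401409074393683 tool x turn frac 0.0288928029844269
((0.0, 0.0), (0.0, 0.0), 0.0) 0 [nan nan nan]
((0.0, 0.0), (0.0, 0.0), 0.0) 0 [nan nan nan]<stdin>:5: RuntimeWarning: Mean of empty slice.
  ret = um.true_divide(
<stdin>:6: RuntimeWarning: Mean of empty slice.
```

View pics/w1.png

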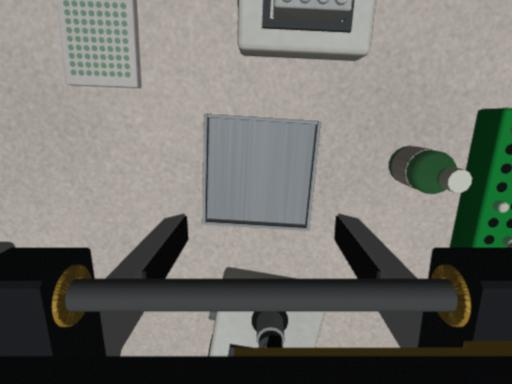

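drive_tool:
  commands:
    - [[0, 0.009, 0.1, 0], [0, 0.009, 0.16, 0], [0, 0.009, 0.16, 0], [0, 0.009, 0.16, 0], [0, 0, 0.12, 0], [0, 0, 0.048, 0], [0, 0, 0, 0.0145], [0, 0, 0, 0.0144], [0, 0, 0, 0], [0, 0, 0, 0]]
  grip: 0.6

```text
time: 1.2
tool_pos: [0.5591, -0.1862, 0.2055]
ee_rot: [-2.846, 1.57, 1.688]
wrist_force: [-0.5, 0.6, -0.2]
width: 0.0563
```

```bash
python3 - <<'E'
from h import *
goto([.5585,-.187,.204],-10.4)
s=snap('wrist','w1.png')
P=cloud(s); m=(s['z_map']>0)&(P[...,2]>.128)&(P[...,2]<.15)&(np.abs(P[...,0]-.56)<.05)&(np.abs(P[...,1]+.187)<.05)
Q=P[m]; r=cv2.minAreaRect((Q[:,:2]*1000).astype(np.float32)); print(r,len(Q),Q.mean(0))
Q=Q[Q[:,2]>.133]; r=cv2.minAreaRect((Q[:,:2]*1000).astype(np.float32)); print(r,len(Q),Q.mean(0))
E
```

```text
t 1.2 tcp [ 0.5591 -0.1862  0.2055] tooly ang -10.25 | shift frac [ 0.0059 -0.0016  0.0035]
world turn ccw deg -0.15486529487648681 tool x turn frac 0.00043018137465690784
((560.6505737304688, -185.6219024658203), (47.410430908203125, 13.85187816619873), 79.35075378417969) 873 [ 0.56068671 -0.18429131  0.13685096]
((560.649658203125, -185.626708984375), (47.400672912597656, 13.85187816619873), 79.35075378417969) 857 [ 0.56060612 -0.18468955  0.13697074]
```

View pics/w1.png

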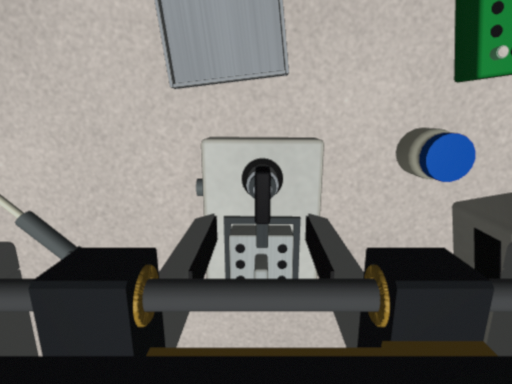

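```bash
python3 - <<'E'
from h import *
goto([.5606,-.1856,.107],-10.65)
E
```

```text
t 1.25 tcp [ 0.5591 -0.1863  0.2055] tooly ang -10.26 | shift frac [ 0.394   0.0055 -0.0036]
world turn ccw deg -0.38632249887038483 tool x turn frac 0.0010731180524177356
```

drive_tool:
  commands:
    - [[0, 0.0055, -0.0036, 0.001], [0.05, 0, 0, 0], [0.08, 0, 0, 0], [0.08, 0, 0, 0], [0.08, 0, 0, 0], [0.06, 0, 0, 0], [0.044, 0, 0, 0], [0, 0, 0, 0], [0, 0, 0, 0], [0, 0, 0, 0]]

```text
time: 2.25
tool_pos: [0.5613, -0.1867, 0.1084]
ee_rot: [1.346, 1.568, -0.413]
wrist_force: [0.2, -0.1, 0.7]
width: 0.0563
```

```bash
python3 - <<'E'
from h import *
goto([.5606,-.1856,.107],-10.65)
o=robot.get_obs();print(o['wrist_force'],o['wrist_torque'])
snap('wrist','w2.png')
E
```

```text
t 2.25 tcp [ 0.5613 -0.1867  0.1084] tooly ang -10.76 | shift frac [ 0.0054 -0.0037 -0.0039]
world turn ccw deg 0.11273996413498821 tool x turn frac -0.00031316656704163395
[ 0.16495579 -0.06225758  0.70375075] [-0.03993939  0.00240502  0.02708364]
```

View pics/w2.png

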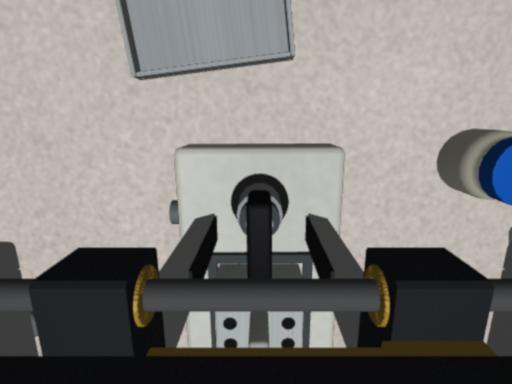

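drive_tool:
  commands:
    - [[0.004, -0.003, -0.003, 0], [0, 0, 0, 0], [0, 0, 0, 0]]

```text
time: 2.6
tool_pos: [0.56, -0.1855, 0.1063]
ee_rot: [1.419, 1.57, -0.339]
wrist_force: [-0.1, 0.4, 0.5]
width: 0.0567
```

drive_tool:
  commands:
    - [[0, 0, 0, 0], [0, 0, 0, 0], [0, 0, 0, 0], [0, 0, 0, 0], [0, 0, 0, 0], [0, 0, 0, 0], [0, 0, 0, 0], [0, 0, 0, 0]]
  grip: 0

```text
time: 3.4
tool_pos: [0.5603, -0.1856, 0.106]
ee_rot: [1.52, 1.57, -0.238]
wrist_force: [2.1, -0.1, -0.1]
width: 0.0139
```

```bash
cat >>h.py <<'E'
def rd():
    t,R,o=pose(); print(o['time'],t.round(4),'ang',np.degrees(np.arctan2(R[1,1],R[0,1])).round(2),'F',o['wrist_force'].round(2),'T',o['wrist_torque'].round(3),'jt6',o['joint_torque'][5].round(3),o['width'].round(4))
E
python3 -c "
from h import *
rd();goto([.5606,-.1856,.107],-10.65)"
```

```text
Traceback (most recent call last):
  File "h.py", line 35, in rd
    t,R,o=pose(); print(o['time'],t.round(4),'ang',np.degrees(np.arctan2(R[1,1],R[0,1])).round(2),'F',o['wrist_force'].round(2),'T',o['wrist_torque'].round(3),'jt6',o['joint_torque'][5].round(3),o['width'].round(4))
                                                                                                                                                                                                   ^^^^^^^^^^^^^^^^
AttributeError: 'float' object has no attribute 'round'
```

```bash
sed -i "s/o\['width'\].round(4)/round(float(o['width']),4)/" h.py; python3 -c "
from h import *
rd()"
```

```text
3.4 [ 0.5603 -0.1856  0.106 ] ang -10.76 F [ 2.1  -0.06 -0.07] T [-0.106 -0.301  0.014] jt6 0.011 0.0139
```

drive_tool:
  commands:
    - [[0, 0, 0, 0.005], [0, 0, 0, 0.005], [0, 0, 0, 0.004], [0, 0, 0, 0], [0, 0, 0, 0], [0, 0, 0, 0]]

```text
time: 4.0
tool_pos: [0.5603, -0.1856, 0.106]
ee_rot: [1.595, 1.57, -0.251]
wrist_force: [3.2, -0.8, -1.3]
width: 0.0134
```

```bash
python3 -c "
from h import *
rd()"
```

```text
4.0 [ 0.5603 -0.1856  0.106 ] ang -15.78 F [ 3.17 -0.83 -1.32] T [-0.191 -0.512  0.266] jt6 0.251 0.0134
```

drive_tool:
  commands:
    - [[0, 0, 0, -0.005], [0, 0, 0, -0.005], [0, 0, 0, -0.004], [0, 0, 0, 0], [0, 0, 0, 0], [0, 0, 0, 0]]

```text
time: 4.6
tool_pos: [0.5602, -0.1855, 0.106]
ee_rot: [1.592, 1.57, -0.167]
wrist_force: [3.9, -0.4, -1.1]
width: 0.0135
```

```bash
python3 -c "
from h import *
rd()"
```

```text
4.6 [ 0.5602 -0.1855  0.106 ] ang -10.78 F [ 3.86 -0.41 -1.14] T [-0.2   -0.705  0.024] jt6 0.015 0.0135
```

drive_tool:
  commands:
    - [[0, 0, 0, 0], [0, 0, 0, 0], [0, 0, 0, 0], [0, 0, 0, 0], [0, 0, 0, 0], [0, 0, 0, 0]]
  grip: 0.6

```text
time: 5.2
tool_pos: [0.5598, -0.1855, 0.106]
ee_rot: [-1.728, 1.571, 2.797]
wrist_force: [-0.6, 0.3, -0.4]
width: 0.0556
```

```bash
python3 -c "
from h import *
rd();goto([.597,.295,.206],-2)"
```

```text
5.2 [ 0.5598 -0.1855  0.106 ] ang -10.77 F [-0.6   0.32 -0.42] T [-0.027  0.001  0.014] jt6 -0.0 0.0556
t 5.2 tcp [ 0.5598 -0.1855  0.106 ] tooly ang -10.77 | shift frac [-0.3999 -0.2131 -1.9159]
world turn ccw deg 8.767242574539779 tool x turn frac -0.02435345159594383
```

drive_tool:
  commands:
    - [[-0.1, 0, 0, 0], [-0.15, 0, 0, 0], [-0.15, 0, 0, -0.0122], [0, 0, 0, -0.0122], [0, 0.006, -0.08, 0], [0, 0.007, -0.16, 0], [0, 0.007, -0.16, 0], [0, 0.007, -0.16, 0], [0, 0.007, -0.16, 0], [0, 0.007, -0.16, 0], [0, 0.007, -0.16, 0], [0, 0.007, -0.16, 0], [0, 0.007, -0.16, 0], [0, 0.007, -0.16, 0], [0, 0.007, -0.16, 0], [0, 0.006, -0.16, 0], [0, 0, -0.08, 0], [0, 0, 0, 0], [0, 0, 0, 0], [0, 0, 0, 0]]

```text
time: 7.2
tool_pos: [0.5973, 0.2916, 0.2062]
ee_rot: [0.323, 1.57, -1.284]
wrist_force: [-0.9, -0.6, 0.4]
width: 0.0565
```

```bash
cat >>h.py <<'E'
def handle(s,c,zlo=.131,zhi=.15):
    P=cloud(s); m=(s['z_map']>0)&(P[...,2]>zlo)&(P[...,2]<zhi)&(np.abs(P[...,0]-c[0])<.05)&(np.abs(P[...,1]-c[1])<.05)
    Q=P[m]; r=cv2.minAreaRect((Q[:,:2]*1000).astype(np.float32)); print(r,len(Q),Q.mean(0))
E
python3 - <<'E'
from h import *
rd()
s=snap('wrist','w3.png'); handle(s,(.6,.295))
s=snap('scene','s3.png');
E
```

```text
7.2 [0.5973 0.2916 0.2062] ang -2.1 F [-0.91 -0.57  0.38] T [0.012 0.027 0.07 ] jt6 -0.004 0.0565
((601.4151611328125, 300.186767578125), (47.18961715698242, 13.22260570526123), 87.71517181396484) 854 [0.60131086 0.30083672 0.13707092]
```

View pics/w3.png

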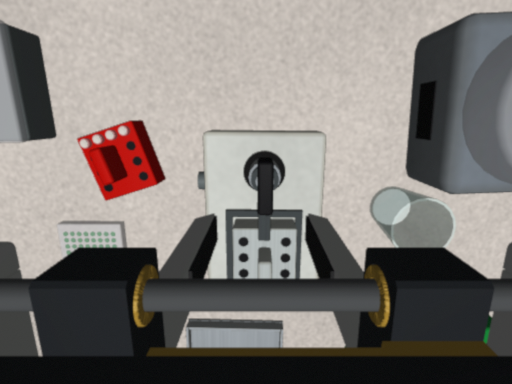

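View pics/s3.png

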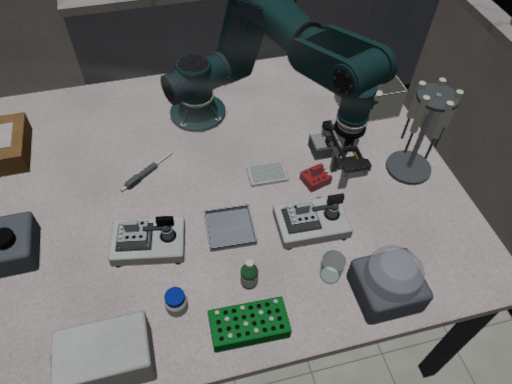

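```bash
python3 - <<'E'
from h import *
goto([.6013,.300,.107],-2.3)
E
```

```text
t 7.3 tcp [0.5974 0.2916 0.2064] tooly ang -2.12 | shift frac [ 0.3978  0.0141 -0.0342]
world turn ccw deg -0.1809525174946316 tool x turn frac 0.0005026458819295322
```

drive_tool:
  commands:
    - [[0, 0.014, -0.034, 0.0005], [0.05, 0, 0, 0], [0.08, 0, 0, 0], [0.08, 0, 0, 0], [0.08, 0, 0, 0], [0.06, 0, 0, 0], [0.048, 0, 0, 0], [0, 0, 0, 0], [0, 0, 0, 0], [0, 0, 0, 0]]

```text
time: 8.3
tool_pos: [0.6016, 0.3022, 0.108]
ee_rot: [1.972, 1.568, 0.364]
wrist_force: [-0.6, 0.2, 0.2]
width: 0.0565
```

```bash
python3 - <<'E'
from h import *
goto([.6013,.300,.107],-2.3);rd()
s=snap('wrist','w4.png');handle(s,(.6,.295))
E
```

```text
t 8.3 tcp [0.6016 0.3022 0.108 ] tooly ang -2.16 | shift frac [ 0.0041 -0.0009  0.0088]
world turn ccw deg -0.13759705818847578 tool x turn frac 0.00038221405052354387
8.3 [0.6016 0.3022 0.108 ] ang -2.16 F [-0.59  0.2   0.22] T [ 0.022 -0.004 -0.056] jt6 -0.0 0.0565
((604.3975830078125, 303.36163330078125), (76.39677429199219, 42.485862731933594), 16.3837947845459) 2857 [0.60176157 0.30580387 0.13849162]
```

View pics/w4.png

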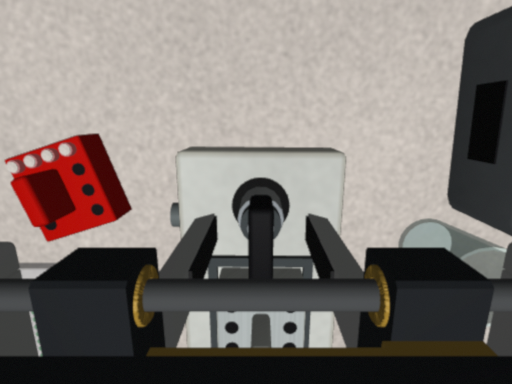

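drive_tool:
  commands:
    - [[0.004, 0, 0.008, 0], [0, 0, 0, 0], [0, 0, 0, 0]]

```text
time: 8.65
tool_pos: [0.6008, 0.2998, 0.1058]
ee_rot: [1.948, 1.57, 0.339]
wrist_force: [-0.6, -0.0, 1.7]
width: 0.0563
```

drive_tool:
  commands:
    - [[0, 0, 0, 0], [0, 0, 0, 0], [0, 0, 0, 0], [0, 0, 0, 0], [0, 0, 0, 0], [0, 0, 0, 0], [0, 0, 0, 0], [0, 0, 0, 0]]
  grip: 0

```text
time: 9.45
tool_pos: [0.6011, 0.2999, 0.1055]
ee_rot: [1.711, 1.57, 0.102]
wrist_force: [1.4, -0.4, -1.4]
width: 0.0137
```

```bash
python3 -c "
from h import *
rd()"
```

```text
9.45 [0.6011 0.2999 0.1055] ang -2.17 F [ 1.4  -0.4  -1.37] T [ 0.034 -0.291  0.012] jt6 -0.016 0.0137
```

drive_tool:
  commands:
    - [[0, 0, 0, 0.005], [0, 0, 0, 0.005], [0, 0, 0, 0.004], [0, 0, 0, 0], [0, 0, 0, 0], [0, 0, 0, 0]]

```text
time: 10.05
tool_pos: [0.601, 0.2999, 0.1056]
ee_rot: [1.835, 1.57, 0.139]
wrist_force: [2.2, 0.5, -0.7]
width: 0.0138
```

```bash
python3 -c "
from h import *
rd()"
```

```text
10.05 [0.601  0.2999 0.1056] ang -7.19 F [ 2.23  0.51 -0.72] T [ 0.017 -0.465  0.114] jt6 0.143 0.0138
```

drive_tool:
  commands:
    - [[-0.0006, 0, 0, 0.009], [-0.0006, 0, 0, 0.009], [-0.0006, 0, 0, 0.009], [-0.0006, 0, 0, 0.009], [-0.0006, 0, 0, 0.009], [-0.0006, 0, 0, 0.009], [-0.0006, 0, 0, 0.009], [0, 0, 0, 0]]

```text
time: 10.85
tool_pos: [0.6011, 0.2999, 0.1066]
ee_rot: [2.16, 1.57, 0.068]
wrist_force: [3.4, -0.4, -1.0]
width: 0.0134
```

```bash
python3 -c "
from h import *
rd()"
```

```text
10.85 [0.6011 0.2999 0.1066] ang -29.87 F [ 3.43 -0.37 -1.05] T [ 0.034 -0.549  0.112] jt6 0.39 0.0134
```

drive_tool:
  commands:
    - [[-0.0006, 0, 0, 0.009], [-0.0006, 0, 0, 0.009], [-0.0006, 0, 0, 0.009], [-0.0006, 0, 0, 0.009], [-0.0006, 0, 0, 0.009], [-0.0006, 0, 0, 0.009], [-0.0006, 0, 0, 0.009], [-0.0006, 0, 0, 0.009], [-0.0006, 0, 0, 0.009], [-0.0006, 0, 0, 0.009], [-0.0006, 0, 0, 0.009], [-0.0006, 0, 0, 0.009], [-0.0006, 0, 0, 0.009], [-0.0006, 0, 0, 0.008], [0, 0, 0, 0], [0, 0, 0, 0]]

```text
time: 12.45
tool_pos: [0.6011, 0.2998, 0.1086]
ee_rot: [2.84, 1.57, -0.036]
wrist_force: [3.4, 0.8, -1.3]
width: 0.0138
```

```bash
python3 -c "
from h import *
rd()"
```

```text
12.45 [0.6011 0.2998 0.1086] ang -74.79 F [ 3.39  0.84 -1.33] T [ 0.141 -0.64   0.124] jt6 0.141 0.0138
```

drive_tool:
  commands:
    - [[0, 0, 0, 0], [0, 0, 0, 0], [0, 0, 0, 0], [0, 0, 0, 0], [0, 0, 0, 0], [-0.05, 0, 0, 0], [-0.1, 0, 0, 0], [-0.12, 0, 0, 0], [-0.12, 0, 0, 0], [0, 0, 0, -0.0225], [0, 0, 0, -0.0225], [0, 0, 0, -0.0225], [0, 0, 0, -0.0225], [0, 0, 0, -0.0225], [0, 0, 0, -0.0225], [0, 0, 0, -0.0225], [0, 0, 0, -0.0225], [0, 0, 0, -0.0214], [0, 0, 0, 0]]
  grip: 0.6

```text
time: 14.35
tool_pos: [0.6009, 0.3, 0.2073]
ee_rot: [2.0, 1.569, 0.387]
wrist_force: [-0.6, 0.3, -0.3]
width: 0.0565
```

```bash
python3 -c "
from h import *
rd();goto([.5973,.205,.206],-2.3)
s=snap('wrist','w5.png');handle(s,(.601,.3),.134)"
```

```text
14.35 [0.6009 0.3    0.2073] ang -2.39 F [-0.6   0.35 -0.29] T [ 0.02  -0.015  0.004] jt6 -0.614 0.0565
t 14.35 tcp [0.6009 0.3    0.2073] tooly ang -2.39 | shift frac [0.0051 0.0016 0.3802]
world turn ccw deg 0.0881435800674808 tool x turn frac -0.0002448432779652244
((601.1520385742188, 299.8250732421875), (47.950496673583984, 14.214652061462402), 18.343658447265625) 895 [0.60136546 0.30070732 0.13984724]
```

View pics/w5.png

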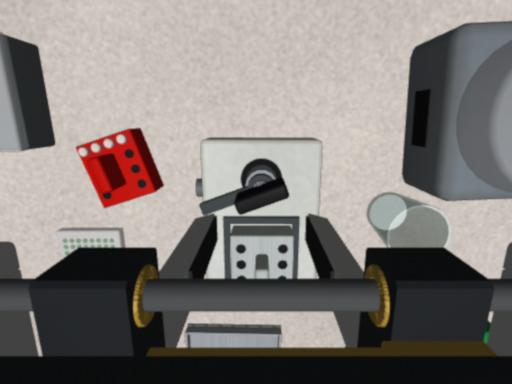

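drive_tool:
  commands:
    - [[0, 0.0016, 0.08, 0], [0, 0, 0.12, 0], [0, 0, 0.12, 0], [0, 0, 0.06, 0], [0, 0, 0, 0], [0, 0, 0, 0], [0, 0, 0, 0]]

```text
time: 15.1
tool_pos: [0.5971, 0.2059, 0.2061]
ee_rot: [3.122, 1.57, 1.51]
wrist_force: [-0.2, 0.7, 0.5]
width: 0.0563
```

```bash
python3 -c "
from h import *
s=snap('wrist','w6.png');handle(s,(.597,.205),.118,.13)
rd();goto([.5973,.205,.089],-2.3)"
```

```text
((597.5726318359375, 203.75372314453125), (40.21652603149414, 13.15114974975586), 87.88643646240234) 625 [0.59770913 0.20478935 0.12200142]
15.15 [0.5971 0.2061 0.2061] ang -2.31 F [-0.63 -0.19 -0.3 ] T [-0.04   0.044  0.026] jt6 0.004 0.0566
t 15.15 tcp [0.5971 0.2061 0.2061] tooly ang -2.31 | shift frac [0.4682 0.001  0.0044]
world turn ccw deg 0.009431984654213466 tool x turn frac -2.619995737281518e-05
```

View pics/w6.png

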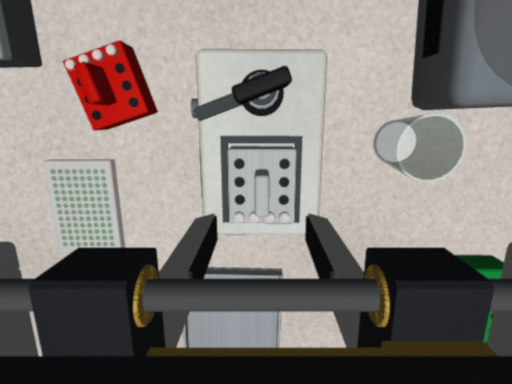

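drive_tool:
  commands:
    - [[0, 0.002, 0.0085, 0], [0.05, 0, 0, 0], [0.1, 0, 0, 0], [0.1, 0, 0, 0], [0.1, 0, 0, 0], [0.07, 0, 0, 0], [0.045, 0, 0, 0], [0, 0, 0, 0], [0, 0, 0, 0]]

```text
time: 16.05
tool_pos: [0.5978, 0.203, 0.0903]
ee_rot: [1.839, 1.57, 0.227]
wrist_force: [0.1, 0.1, 0.4]
width: 0.0564
```

drive_tool:
  commands:
    - [[0, 0, 0, 0], [0, 0, 0, 0], [0, 0, 0, 0], [0, 0, 0, 0], [0, 0, 0, 0], [0, 0, 0, 0], [0, 0, 0, 0], [0, 0, 0, 0]]
  grip: 0

```text
time: 16.85
tool_pos: [0.5976, 0.2028, 0.09]
ee_rot: [1.309, 1.571, -0.303]
wrist_force: [-1.3, 0.1, 0.5]
width: 0.0136
```

```bash
python3 -c "
from h import *
rd()
s=snap('wrist','w7.png')"
```

```text
16.85 [0.5976 0.2028 0.09  ] ang -2.38 F [-1.27  0.14  0.5 ] T [-0.026  0.043 -0.007] jt6 -0.001 0.0136
```

View pics/w7.png

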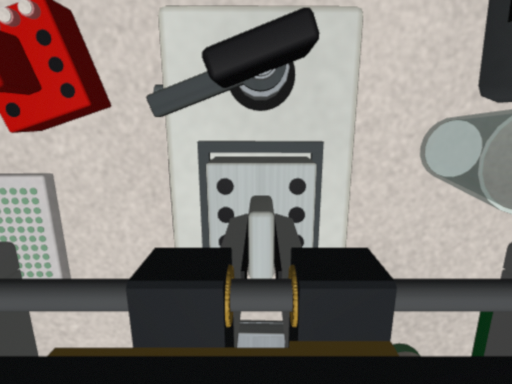

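drive_tool:
  commands:
    - [[-0.02, 0, 0, 0], [-0.04, 0, 0, 0], [-0.06, 0, 0, 0], [-0.06, 0, 0, 0], [-0.06, 0, 0, 0], [-0.04, 0, 0, 0], [-0.02, 0, 0, 0], [0, 0, 0, 0], [0, 0, 0, 0]]

```text
time: 17.8
tool_pos: [0.5973, 0.2027, 0.1643]
ee_rot: [-1.233, 1.57, -2.845]
wrist_force: [-0.3, -0.0, -4.5]
width: 0.0133
```

```bash
python3 -c "
from h import *
s=dict(np.load('pics/wrist0.png.npz'));P=cloud(s);m=(s['z_map']>0)&(P[...,2]>.013)&(P[...,2]<.025)&(abs(P[...,0]-.547)<.1)&(abs(P[...,1])<.09)
print(cv2.minAreaRect((P[m][:,:2]*1000).astype(np.float32)))
rd(); goto([.547,-.001,.165],-2.38)
s=snap('wrist','w8.png')
s=snap('side','d8.png')"
```

```text
((546.5826416015625, -1.3067474365234375), (140.21969604492188, 140.33872985839844), 86.23290252685547)
17.8 [0.5973 0.2027 0.1643] ang -2.38 F [-0.34 -0.03 -4.51] T [ 0.028  0.021 -0.016] jt6 0.0 0.0133
t 17.8 tcp [0.5973 0.2027 0.1643] tooly ang -2.38 | shift frac [-0.0024 -0.1671  0.8225]
world turn ccw deg -0.0020213667175426053 tool x turn frac 5.614907548729459e-06
```

View pics/d8.png

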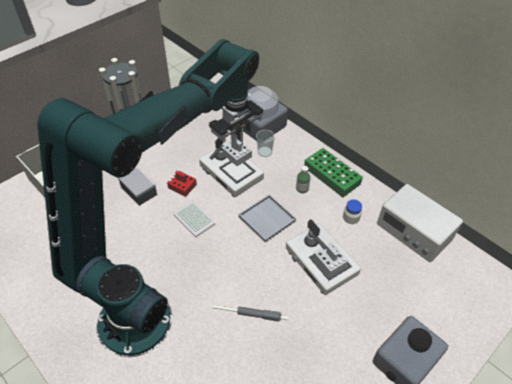

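drive_tool:
  commands:
    - [[0, -0.01, 0.03, 0], [0, -0.015, 0.07, 0], [0, -0.018, 0.09, 0], [0, -0.018, 0.1, 0], [0, -0.018, 0.1, 0], [0, -0.018, 0.1, 0], [0, -0.018, 0.1, 0], [0, -0.018, 0.09, 0], [0, -0.018, 0.07, 0], [0, -0.016, 0.05, 0], [0, 0, 0.0225, 0], [0, 0, 0, 0], [0, 0, 0, 0]]

```text
time: 19.2
tool_pos: [0.5474, -0.0005, 0.1649]
ee_rot: [2.766, 1.57, 1.154]
wrist_force: [0.1, 1.0, -3.5]
width: 0.0138
```

```bash
python3 -c "
from h import *
rd(); goto([.547,-.001,.05],-3.5)
s=snap('scene','s9.png')
s=snap('wrist','w9.png')"
```

```text
19.2 [ 5.474e-01 -5.000e-04  1.649e-01] ang -2.36 F [ 0.12  0.97 -3.48] T [ 0.022  0.005 -0.005] jt6 -0.004 0.0138
t 19.2 tcp [ 5.474e-01 -5.000e-04  1.649e-01] tooly ang -2.36 | shift frac [ 0.4597 -0.0018  0.0022]
world turn ccw deg -1.1389719122457223 tool x turn frac 0.0031638108673492284
```

View pics/w9.png

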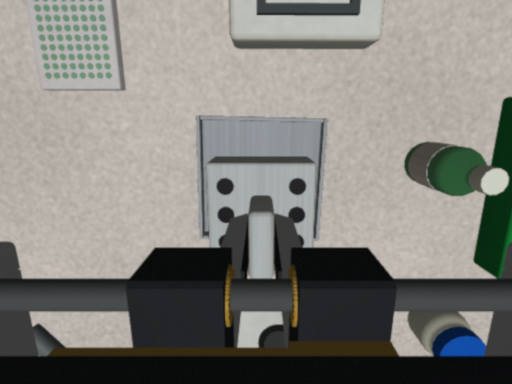

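View pics/s9.png

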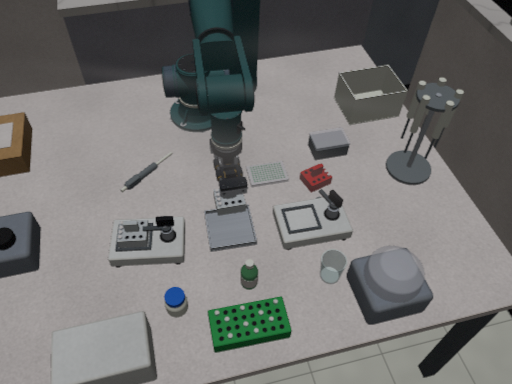

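drive_tool:
  commands:
    - [[0.03, 0, 0, 0.003], [0.06, 0, 0, 0], [0.07, 0, 0, 0], [0.07, 0, 0, 0], [0.07, 0, 0, 0], [0.06, 0, 0, 0], [0.05, 0, 0, 0], [0.03, 0, 0, 0], [0.01, 0, 0, 0], [0, 0, 0, 0], [0, 0, 0, 0]]

```text
time: 20.4
tool_pos: [0.5481, -0.001, 0.0533]
ee_rot: [1.527, 1.569, -0.105]
wrist_force: [0.9, 0.5, -4.1]
width: 0.0134
```

drive_tool:
  commands:
    - [[0.006, 0, 0, 0], [0.006, 0, 0, 0], [0.006, 0, 0, 0], [0.006, 0, 0, 0], [0, 0, 0, 0], [0, 0, 0, 0]]

```text
time: 21.0
tool_pos: [0.5473, -0.0009, 0.0463]
ee_rot: [-1.577, 1.571, 3.075]
wrist_force: [1.1, -0.4, -3.2]
width: 0.0136
```

drive_tool:
  commands:
    - [[0.004, 0, 0, 0], [0.003, 0, 0, 0], [0, 0, 0, 0], [0, 0, 0, 0]]

```text
time: 21.4
tool_pos: [0.5473, -0.0009, 0.0446]
ee_rot: [-1.74, 1.571, 2.912]
wrist_force: [-0.7, 0.3, -3.3]
width: 0.0135
```

drive_tool:
  commands:
    - [[0.003, 0, 0, 0], [0.003, 0, 0, 0], [0, 0, 0, 0], [0, 0, 0, 0]]

```text
time: 21.8
tool_pos: [0.5476, -0.0009, 0.044]
ee_rot: [1.494, 1.57, -0.137]
wrist_force: [-2.8, 0.0, 1.4]
width: 0.0136
```

drive_tool:
  commands:
    - [[0, 0, 0, 0], [0, 0, 0, 0], [0, 0, 0, 0], [0, 0, 0, 0], [0, 0, 0, 0], [-0.04, 0, 0, 0], [-0.08, 0, 0, 0], [-0.12, 0, 0, 0], [-0.15, 0, 0, 0], [-0.15, 0, 0, 0], [-0.1, 0, 0, 0], [0, 0, 0, 0], [0, 0, 0, 0]]
  grip: 0.5

```text
time: 23.1
tool_pos: [0.5475, -0.0009, 0.2037]
ee_rot: [1.51, 1.569, -0.121]
wrist_force: [0.6, -0.8, -0.9]
width: 0.0469
```

```bash
python3 -c "
from h import *
rd()
s=snap('wrist','w10.png'); s2=snap('scene','s10.png')
for k in (s,s2):
  handle(k,(.547,0),.07,.09)
  P=cloud(k);m=(k['z_map']>0)&(P[...,2]>.034)&(P[...,2]<.045)&(abs(P[...,0]-.547)<.05)&(abs(P[...,1])<.06);Q=P[m]
  print(cv2.minAreaRect((Q[:,:2]*1000).astype(np.float32)),np.linalg.lstsq(np.c_[Q[:,:2]-Q[:,:2].mean(0),np.ones(len(Q))],Q[:,2],rcond=None)[0])
handle(s2,(.561,-.186),.132); handle(s2,(.6013,.3),.132)
"
```

```text
23.1 [ 0.5475 -0.0009  0.2037] ang -3.46 F [ 0.61 -0.8  -0.89] T [ 0.014 -0.    -0.008] jt6 0.001 0.0469
((547.794921875, 0.3313446044921875), (39.515777587890625, 13.679274559020996), 85.9382095336914) 475 [0.54750366 0.0009714  0.07604849]
((547.80517578125, 0.3689727783203125), (78.35352325439453, 70.1309814453125), 86.4559097290039) [-0.00060187 -0.00732607  0.03857244]
((550.3942260742188, -1.8352165222167969), (16.348369598388672, 37.287208557128906), 0.949262261390686) 63 [ 0.55132984 -0.00181443  0.07555588]
((549.8062744140625, -2.1293983459472656), (80.43216705322266, 71.63863372802734), 85.89642333984375) [-0.01025883 -0.0121119   0.03869173]
((562.07080078125, -187.0217742919922), (46.29269027709961, 16.373077392578125), 79.9560775756836) 83 [ 0.56337465 -0.18785594  0.13641559]
((603.7815551757812, 298.02294921875), (48.52379608154297, 16.48096466064453), 17.834075927734375) 89 [0.60544837 0.2967909  0.13878247]
```

View pics/w10.png

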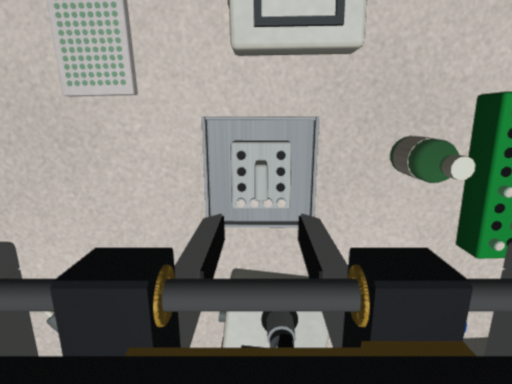

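View pics/s10.png

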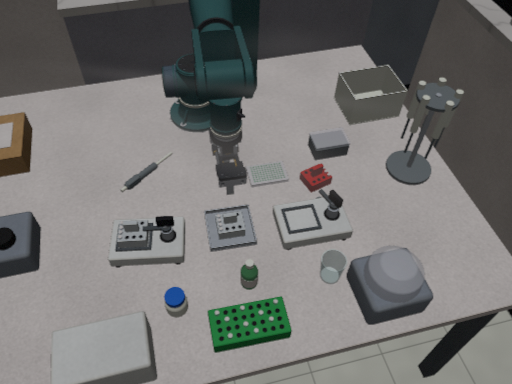

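```bash
python3 -c "
from h import *
print(robot.close_job())"
```

```text
the job is handed in; nothing more can be done
None
```

The left-hand clamp was on the shaker at +y. It is unscrewed, its block lies flat in the tray, and I handed the job in at about 23 s of the 69 s allowed. `close_job` reports no verdict.

- **Finding the left-hand clamp:** I tried each T-handle about 0.09 rad clockwise only.
  - The -y shaker pushed back with 0.25 N m, which matches the post spring on a blocked screw. I returned it to its start angle and released it.
  - The +y shaker slipped at about 0.11 N m, so it is the left-hand one. I skipped the anticlockwise trial because clockwise alone decided it without loosening the other screw.
- **Unscrewing:** I turned the +y screw about 1.27 rad at the gripper. The wrist camera showed the handle 1.21 rad round, with the toe clear of the block.
- **Block:** I lifted it by the ridge about 74 mm and lowered it slowly until the wrist force showed the tray floor. I then released it and backed the gripper off to a TCP height of 0.20 m.

**Last checks:**

- **Block in tray:** It sits within about 2 mm of the tray centre. Its top is at 38.6 mm, so its underside is on the floor. The tilt measured under 0.02 rad.
- **Other clamp:** The right-hand handle's angle in the last scene picture was 80.0°. Before the trial the three cameras read 79.4–83.1°, so the change is within the spread of the measurements. Its block looks unmoved.
- **Bystanders:** They look unmoved in the last pictures.
- **Cameras:** The scene and side cameras disagreed by about 5 mm in x. I used the wrist camera, which agreed with their mean where I compared them.

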